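# Cap the two spigots of a battery cooling plate

## Robot

A 7-joint arm with a two-finger parallel gripper is mounted at the origin on the work surface. World frame = base frame: x ahead of the robot, y to its left, z up, the work surface at z = 0. Lengths are in m, angles in degrees, forces in N, time in s.
With the tool pointing down it reaches from about 0.425 to 0.875 m from the base axis. Payload 4.7 kg.
Tool frame: the origin (TCP) lies on the centre line of the jaws, within the pads' length; the fingertips stand 8 mm ahead of it and the grasp point (between the pads) lies 11 mm behind it; z points along the fingers, y is the direction in which the jaws open and shut (so a half turn about z gives the same grasp; the last joint's range is limited). The gripper opens to 87 mm and grips with 3 to 60 N. Pads are 19 mm wide; open, the fingers measure 117 mm over their backs; the gripper's body (75 mm by 190 mm) begins 51 mm behind the grasp point.
Start: joints at [71.855, 18.392, -4.016, 83.108, 1.295, 78.541, -3.26], TCP at [0.211, -0.615, 0.231] pointing down, gripper open.
Joint ranges: [-163.93, 163.93], [-17.29, 119.83], [-79.2, 71.16], [3.27, 140.29], [-89.18, 269.18], [5.43, 117.66], [-154.24, 154.24]. Speed limits (degrees/s): [147.25, 147.25, 180, 180, 180, 180, 180].

## Interface

Orientations are given as [roll, pitch, yaw] about the fixed x, y, z axes, in that order (R = Rz(yaw) Ry(pitch) Rx(roll)).
In Python, from cell import env gives the robot as it stands. The module is installed in compiled form; this text tells all that it offers.
- The arm moves only by the tool move_arm, never from a script. Its argument "steps" is a list of rows, each a list of 2 entries, a list of its own where there are three numbers: the shift along the tool's x, y, z in m, then the turn about the tool's z in rad. A call has 1 to 20 rows; each row is the pose to reach, as a shift and turn from the pose commanded when the call began, along the tool's axes at that moment; what a row does not reach only later rows make up. A row lasts 1/8 s, in which the tool goes at most 62.5 mm and 10.7 degrees, less where a joint would pass 70% of its speed; a pose out of reach is approached as far as the arm can. A call with a gripper value outside its range is refused whole. "hand" is the closure, from -1 (fully open) to 1 (shut), set as the call begins (left out, the last holds). The fingers move at their own pace and stop on an object; "squeeze" is the grip in N (left out, the last holds). Time passes only in rows, so rows that repeat a pose let the fingers close. It gives the time, the measured TCP pose, the force and the opening at its end, in the units of the state.
- env.get_obs(): the state, without advancing time (a new reading comes with each control period).
- env.read_camera(name): name is "side" or "top"; returns (picture, depth): 480x640x3 uint8, red, green, blue; 480x640 float32, m along the optical axis (not along the pixel's ray), 0 where there is no reading.
- env.calibration(name): a dict with "intrinsics" (3x3 intrinsics, pixels), "position" and "orientation" of the camera in the world. Camera axes: x right, y up, looking along -z (the intrinsics and any distortion apply to the point x, -y, -z); pixel columns grow to the right and rows downward; lengths in m; the calibration is good to about 2 mm. A picture is of the moment at which its call begins. calibration takes no time and is no camera call.
- env.sign_off(): hands the job in, once; it reports no verdict.
Trained networks look in the newest picture that a camera, given by its name, has taken for a name from the list of things; names that differ only in an ending like _2 or _b are one class to them, and where a whole thing is asked for, a point or a joint stands for the part that bears it (a point fixed in the world has none). Each returns a list of dicts, best first, with "conf" (0 to 1); they miss things now and then, are a little off and sometimes report something else, mostly with a low value. They report only what shows in the picture. A call takes as long as a camera call. They do not tell look-alikes from the thing itself.
- env.cut_out(camera, query): "region" (480x640 bool, what is visible of it) and "uv" ([column, row] in pixels, amid what is visible of it).
The state is a dict: "time_s": time; "qpos": joint angles; "joint_velocities": joint speeds; "effort": joint torques, N m; "tool_pos": TCP position; "tool_rot": TCP orientation; "force": force on the tool from outside, world axes, zero at the start; "wrist_torque": the same for the moment, N m; "grip_width": finger opening in m.
Only numpy, scipy, OpenCV 4.12 (cv2) and the standard library are available. Lean on these libraries where they do the work, as an engineer would, in place of code of your own. Each camera call takes 0.05 s, during which the arm holds its last target. There are 200 camera calls.

## Task

Close off the cooling plate's two upright hose spigots against dirt: put on each spigot the white cap that fits it, pushed down until its skirt rests on the spigot's collar, and let go. The caps differ only a little in width; a cap that is too small stands proud, one that is too big rattles, and the smallest of the three caps on the bench is a spare that fits neither.

Things in the scene. Friction and masses are not known exactly. Their poses are not given: they have to be found in the camera images.
- cap_narrow: White plastic cap, the middle-sized of three on the bench: round skirt, outer diameter 46 mm, bore 38 mm, 32 mm tall, open below, hollow 28 mm deep; solid round knob on top, diameter 24 mm, from 32 to 72 mm above the underside (as on all three). About 50 g, upright, yaw free. Origin: centre of the open underside; z up. Fits the narrower spigot; jams on the wider.
- cap_wide: White plastic cap, the largest of three on the bench: round skirt, outer diameter 56 mm, bore 48 mm, 32 mm tall, open below, hollow 28 mm deep; solid round knob on top, diameter 24 mm, from 32 to 72 mm above the underside (as on all three). About 60 g, upright, yaw free. Origin: centre of the open underside; z up. Fits the wider spigot. (Smallest, the spare: 36 mm.)
- port_narrow: Narrower of two upright steel spigots, about 150 mm apart, fixed on a flat aluminium plate (170 x 270 x 25 mm): dark collar, diameter 68 mm, 12 mm thick; shank diameter 30 mm, 12 mm tall; cone 12 mm tall to an 18 mm tip. Origin: centre of the collar's underside, 25 mm above the bench; z up. The cap's skirt rests on the collar's top, 12 mm above the origin; tip at 36 mm.
- port_wide: Wider of two upright steel spigots, about 150 mm apart, fixed on a flat aluminium plate (170 x 270 x 25 mm): dark collar, diameter 68 mm, 12 mm thick; shank diameter 40 mm, 12 mm tall; cone 12 mm tall to a 28 mm tip. Origin: centre of the collar's underside, 25 mm above the bench; z up. The cap's skirt rests on the collar's top, 12 mm above the origin; tip at 36 mm.
Not all that is in view belongs to the job. What is shaped like the cap_wide but green is not meant. Leave any purple look-alike of the cap_narrow alone.

How it is judged (in metres and radians):
At the end, for the whole second after the job is handed in: The 46 mm cap is on the narrower spigot and the 56 mm cap on the wider one, each with its axis within 12 mm of the spigot's, its skirt no more than 6 mm above the collar, tilted less than 10 degrees and at rest (horizontal distance between cap_narrow and port_narrow below 0.012 m and z of cap_narrow in the frame of port_narrow between 0.006 and 0.018 m and angle between each of cap_narrow, cap_wide's own z axis and vertical below 0.175 rad and linear speed of each of cap_narrow, cap_wide below 0.02 m/s and horizontal distance between cap_wide and port_wide below 0.012 m and z of cap_wide in the frame of port_wide between 0.006 and 0.018 m); the robot touches nothing.
It also fails if it takes over 58 s, if anything falls off the work surface, if the arm or the gripper's body presses on something with over 40 N, if the wrist force passes 120 N, or if a joint passes its speed limit or range.

## Working session

There is one attempt and no reset: what is moved stays moved. The work goes in short steps, Python scripts to look and compute and a tool call to move; the robot and the scene stay as the last step left them, time stands still between calls to the robot, and variables do not carry over. Pictures are saved under pics/ and viewed, about 8 in all and at most 12, crops included, and the job is handed in when it is done.

Besides the shell and the picture viewer there is one more tool, called as name(argument=value, ...) on one line, values as JSON. move_arm: Moves the arm, as the interface text tells. Its arguments: {"type":"object","properties":{"steps":{"type":"array"},"hand":{"type":"number"},"squeeze":{"type":"number"}},"required":["steps"]}

```bash
mkdir -p pics; cat > h.py <<'E'
import numpy as np, cv2
from cell import env
from scipy.spatial.transform import Rotation as R
def cam(n):
    c=env.calibration(n); return c
def rot(c):
    o=np.array(c["orientation"],float)
    if o.shape==(3,3): return o
    return R.from_euler('xyz',o,degrees=True).as_matrix()
def pts(n,depth):
    c=cam(n);K=np.array(c["intrinsics"]);v,u=np.mgrid[:480,:640]
    p=np.stack([(u-K[0,2])/K[0,0]*depth,-(v-K[1,2])/K[1,1]*depth,-depth],-1)
    return p@rot(c).T+np.array(c["position"])
E
python3 - <<'E'
from h import *
for n in("side","top"):
    print(n,env.calibration(n))
    im,d=env.read_camera(n);cv2.imwrite(f"pics/{n}0.png",im[...,::-1]);np.save(f"{n}0.npy",d)
    P=pts(n,d)
    for q in("cap_narrow","cap_wide","port_narrow","port_wide"):
        for r in env.cut_out(n,q):
            m=r["region"]&(d>0);p=P[m]
            zt=np.percentile(p[:,2],98) if len(p) else 0
            print(n,q,round(r["conf"],2),np.round(r["uv"]),m.sum(),np.round(np.median(p,0),3) if len(p) else '',round(float(zt),3))
o=env.get_obs();print({k:o[k] for k in("time_s","tool_pos","tool_rot","grip_width","force")})
E
```

```text
side {'intrinsics': array([[488.83641203,   0.        , 319.05537042],
       [  0.        , 488.83641203, 236.42068431],
       [  0.        ,   0.        ,   1.        ]]), 'position': array([ 0.09452069, -0.34916263,  0.62368798]), 'orientation': array([ 43.85103071,  -0.56867793, -43.21998875])}
side cap_narrow 0.82 [270. 269.] 1036 [0.375 0.055 0.031] 0.072
side cap_narrow 0.81 [350. 301.] 1020 [ 0.432 -0.067  0.031] 0.072
side cap_narrow 0.73 [352. 354.] 1319 [ 0.363 -0.135  0.031] 0.072
side cap_wide 0.86 [426. 249.] 1181 [ 0.593 -0.085  0.03 ] 0.071
side cap_wide 0.69 [497. 297.] 1458 [ 0.593 -0.21   0.031] 0.071
side port_narrow 0.66 [260. 163.] 771 [0.524 0.276 0.035] 0.06
side port_wide 0.98 [331. 187.] 896 [0.578 0.13  0.036] 0.061
top {'intrinsics': array([[502.28732637,   0.        , 320.42350779],
       [  0.        , 502.28732637, 245.494442  ],
       [  0.        ,   0.        ,   1.        ]]), 'position': array([0.36868023, 0.02635231, 0.86118425]), 'orientation': array([  7.3221757 ,   1.38232599, -90.21973146])}
top cap_narrow 0.92 [424. 309.] 706 [ 0.374 -0.119  0.033] 0.074
top cap_narrow 0.92 [309. 300.] 646 [0.384 0.066 0.033] 0.074
top cap_narrow 0.66 [381. 265.] 638 [ 0.44  -0.052  0.033] 0.074
top cap_wide 0.74 [390. 171.] 991 [ 0.599 -0.07   0.032] 0.074
top cap_wide 0.61 [463. 171.] 1002 [ 0.599 -0.195  0.032] 0.074
top port_narrow 0.67 [177. 213.] 1373 [0.531 0.285 0.038] 0.063
top port_narrow 0.47 [381. 263.] 601 [ 0.44  -0.052  0.033] 0.074
top port_wide 0.76 [263. 178.] 1283 [0.587 0.141 0.039] 0.064
{'time_s': 0.5, 'tool_pos': array([ 0.21110671, -0.61475932,  0.23053209]), 'tool_rot': array([-1.79999841e+02,  1.77268672e-03,  1.89547931e+01]), 'grip_width': 0.08674823222744354, 'force': array([-0.21750382, -0.00259373, -0.43818039])}
```

View pics/top0.png

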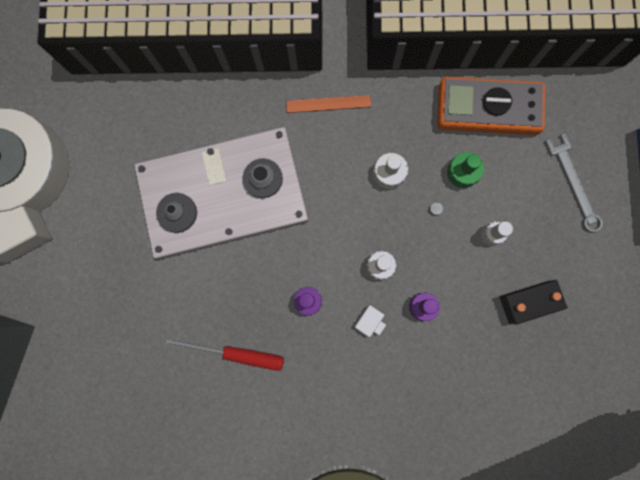

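View pics/side0.png

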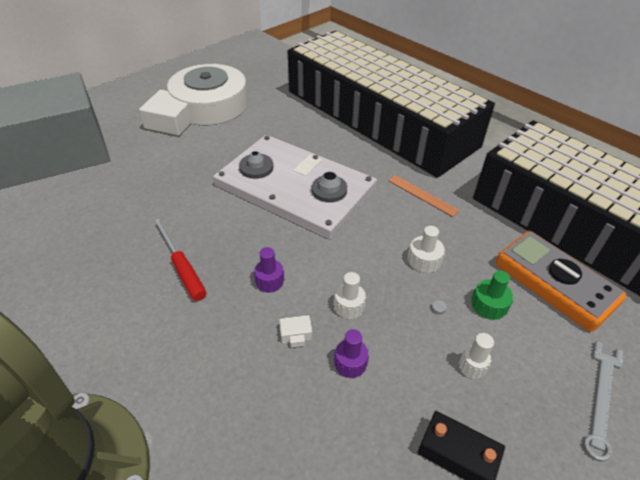

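Top view: the white caps are at (390,171), (381,265) and (499,232). The purple ones at (307,301) and (425,307) and the green one at (466,169) are decoys. The spigots are at (177,212) and (263,178). Next I measure diameters and centres.

```bash
cat >> h.py <<'E'
def near(P,d,xy,zlo,zhi,r=0.05):
    m=(d>0)&(np.hypot(P[...,0]-xy[0],P[...,1]-xy[1])<r)&(P[...,2]>zlo)&(P[...,2]<zhi)
    return P[m]
def circ(p):
    (c,r)=cv2.minEnclosingCircle((p[:,:2]*1000).astype(np.float32)); return np.round(np.array(c)/1000,4),round(2*r,1),len(p),round(float(np.median(p[:,2])),4)
E
python3 - <<'E'
from h import *
for n in("top","side"):
    d=np.load(n+"0.npy");P=pts(n,d)
    print(n)
    if n=="top": sm=P[232,499];print(sm)
    for nm,xy in dict(A=(.599,-.075),B=(.44,-.057),C=sm[:2]).items():
        print(nm,"knobtop",circ(near(P,d,xy,.067,.08)),"skirt",circ(near(P,d,xy,.02,.04)))
    for nm,xy in dict(left=(.528,.28),right=(.583,.136)).items():
        print(nm,"tip",circ(near(P,d,xy,.057,.07)),"collar",circ(near(P,d,xy,.032,.042)))
im=cv2.imread("pics/top0.png")
a=cv2.resize(im[140:300,350:530],None,fx=3.2,fy=3.2,interpolation=cv2.INTER_CUBIC)
cv2.imwrite("pics/crop.png",a)
E
```

```text
top
[ 0.48928301 -0.23578346  0.07461224]
A knobtop (array([ 0.6061, -0.0741]), 23.9, 169, 0.0718) skirt (array([ 0.6058, -0.0745]), 58.3, 648, 0.032)
B knobtop (array([ 0.443 , -0.0552]), 23.7, 174, 0.0719) skirt (array([ 0.443 , -0.0552]), 48.2, 424, 0.0319)
C knobtop (array([ 0.4957, -0.2463]), 24.7, 178, 0.0718) skirt (array([ 0.4953, -0.2455]), 37.8, 225, 0.0316)
left tip (array([0.5331, 0.2885]), 23.5, 144, 0.0612) collar (array([0.5338, 0.2889]), 68.3, 986, 0.0375)
right tip (array([0.5908, 0.1437]), 33.8, 293, 0.0615) collar (array([0.5922, 0.1435]), 69.3, 769, 0.0374)
side
A knobtop (array([ 0.6032, -0.0786]), 25.9, 137, 0.0704) skirt (array([ 0.6024, -0.0779]), 58.1, 633, 0.0302)
B knobtop (array([ 0.4408, -0.0588]), 25.2, 175, 0.0704) skirt (array([ 0.4394, -0.0598]), 48.6, 509, 0.0303)
C knobtop (array([ 0.4926, -0.2501]), 24.6, 238, 0.0706) skirt (array([ 0.4929, -0.2503]), 38.7, 391, 0.0304)
left tip (array([0.5292, 0.2847]), 22.1, 58, 0.0588) collar (array([0.5301, 0.2856]), 70.1, 466, 0.0353)
right tip (array([0.5884, 0.1391]), 33.5, 143, 0.0595) collar (array([0.5881, 0.1406]), 70.3, 431, 0.0355)
```

View pics/crop.png

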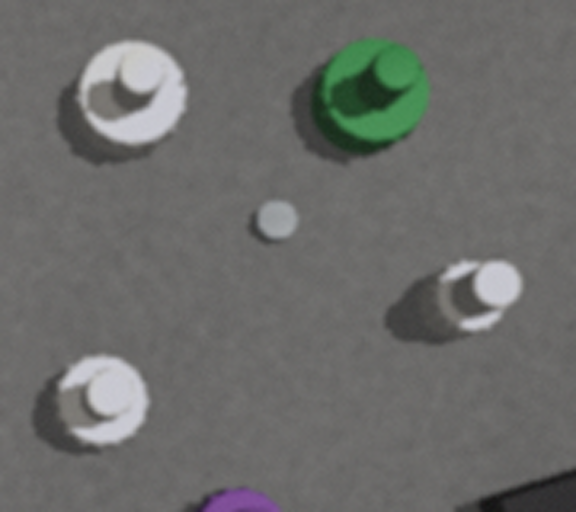

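A is cap_wide at (390,171), skirt about 57 mm. B is cap_narrow at (381,265), about 48 mm. C at (499,232), about 38 mm, is the spare. The right spigot is the wide one and the left the narrow one. I average the two cameras, then move over cap_wide.

move_arm(steps=[[[0.02, -0.014, 0], 0], [[0.06, -0.042, 0], 0], [[0.11, -0.077, 0.01], 0], [[0.16, -0.112, 0.02], 0], [[0.21, -0.147, 0.03], 0], [[0.26, -0.182, 0.04], 0], [[0.31, -0.217, 0.05], 0], [[0.36, -0.252, 0.06], 0], [[0.41, -0.287, 0.07], 0], [[0.46, -0.322, 0.07], 0], [[0.5, -0.35, 0.07], 0], [[0.53, -0.37, 0.07], 0], [[0.547, -0.3815, 0.07], 0], [[0.547, -0.3815, 0.07], 0], [[0.547, -0.3815, 0.07], 0], [[0.547, -0.3815, 0.07], 0]], hand=-1, squeeze=20)

```text
time_s: 2.5
tool_pos: [0.6038, -0.0784, 0.1605]
tool_rot: [179.9, 0.0, 18.8]
force: [0.1, -0.3, -0.1]
grip_width: 0.087
```

move_arm(steps=[[[0, 0, 0.02], 0], [[0, 0, 0.05], 0], [[0, 0, 0.08], 0], [[0, 0, 0.1], 0], [[0, 0, 0.11], 0], [[0, 0, 0.115], 0], [[0, 0, 0.115], 0], [[0, 0, 0.115], 0]])

```text
time_s: 3.5
tool_pos: [0.6053, -0.0764, 0.0465]
tool_rot: [179.9, -0.1, 19.0]
force: [-0.3, 0.1, -0.2]
grip_width: 0.0869
```

```bash
python3 - <<'E'
from h import *
o=env.get_obs();print(o["tool_pos"],o["force"])
im,d=env.read_camera("side");im2,d2=env.read_camera("top")
a=cv2.resize(im[180:320,340:520],None,fx=2.2,fy=2.2);b=cv2.resize(im2[100:240,300:480],None,fx=2.2,fy=2.2)
cv2.imwrite("pics/g1.png",np.hstack([a,b])[...,::-1])
E
```

```text
[ 0.60525271 -0.0763517   0.04647447] [-0.25251543  0.12887492 -0.19192096]
```

View pics/g1.png

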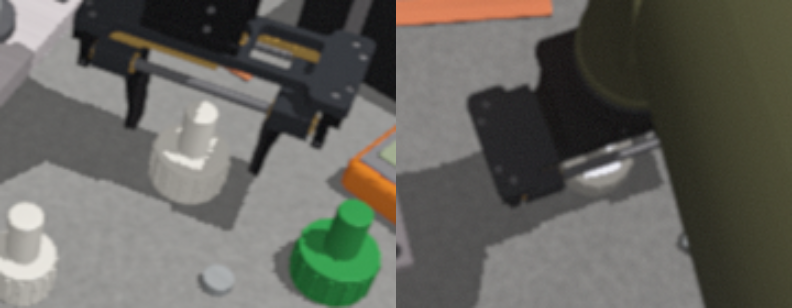

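The side view shows the fingertips at crop (135,125) and (258,172), with the knob's base midway at about (197,150), so it is centred. I close and lift.

move_arm(steps=[[[0, 0, 0], 0], [[0, 0, 0], 0], [[0, 0, 0], 0], [[0, 0, 0], 0], [[0, 0, 0], 0], [[0, 0, 0], 0], [[0, 0, 0], 0], [[0, 0, 0], 0], [[0, 0, -0.02], 0], [[0, 0, -0.05], 0], [[0, 0, -0.08], 0], [[0, 0, -0.08], 0], [[0, 0, -0.08], 0]], hand=1, squeeze=25)

```text
time_s: 5.22
tool_pos: [0.6042, -0.0764, 0.1255]
tool_rot: [180.0, 0.0, 18.9]
force: [-0.5, 0.1, -0.2]
grip_width: 0.0233
```

move_arm(steps=[[[0, 0, -0.02], 0], [[0.008, -0.03, -0.03], 0], [[0.018, -0.065, -0.03], 0], [[0.028, -0.105, -0.03], 0], [[0.039, -0.145, -0.03], 0], [[0.049, -0.18, -0.03], 0], [[0.055, -0.203, -0.03], 0], [[0.057, -0.211, -0.03], 0], [[0.057, -0.211, -0.03], 0], [[0.057, -0.211, -0.03], 0], [[0.057, -0.211, -0.03], 0]])

```text
time_s: 6.6
tool_pos: [0.5902, 0.1402, 0.1555]
tool_rot: [180.0, 0.0, 18.8]
force: [0.2, 0.2, -0.8]
grip_width: 0.0232
```

```bash
python3 - <<'E'
from h import *
o=env.get_obs();print(o["tool_pos"],o["force"])
im,d=env.read_camera("side");im2,d2=env.read_camera("top")
for n,D,c in(("side",d,im),("top",d2,im2)):
    P=pts(n,D);bright=c.min(-1)>120
    for lo,hi in((.08,.105),(.105,.122)):
        m=bright&(D>0)&(np.hypot(P[...,0]-.59,P[...,1]-.142)<.05)&(P[...,2]>lo)&(P[...,2]<hi)
        if m.sum()>5: print(n,lo,circ(P[m]),P[m].min(0),P[m].max(0))
    if n=="side":
        print("collar",circ(near(P,D,(.588,.14),.032,.040,.04)))
a=cv2.resize(im[80:240,250:430],None,fx=2.2,fy=2.2);b=cv2.resize(im2[100:260,180:360],None,fx=2.2,fy=2.2)
cv2.imwrite("pics/p1.png",np.hstack([a,b])[...,::-1])
E
```

```text
[0.59020242 0.14024928 0.15545613] [ 0.24438507  0.16111458 -0.76261844]
side 0.105 (array([0.5881, 0.137 ]), 57.7, 192, 0.1158) [0.55982357 0.10885589 0.10797178] [0.61215141 0.15845553 0.12185076]
collar (array([0.589 , 0.1398]), 70.9, 414, 0.0354)
```

View pics/p1.png

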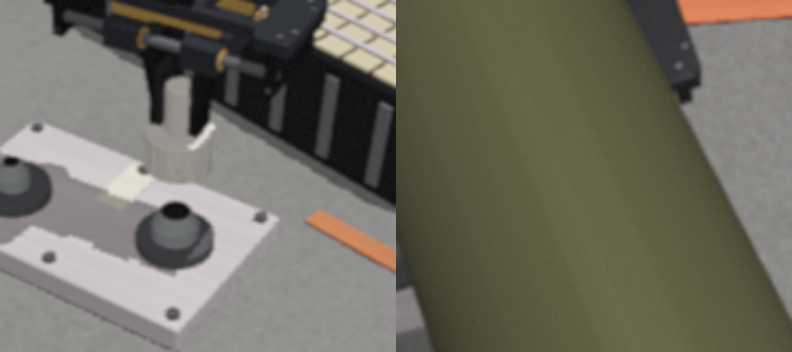

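The cap is held upright and its axis is within about 3 mm of the spigot's in the side camera. I lower it.

move_arm(steps=[[[0, 0, 0.01], 0], [[0, 0, 0.025], 0], [[0, 0, 0.04], 0], [[0, 0, 0.048], 0], [[0, 0, 0.055], 0], [[0, 0, 0.06], 0], [[0, 0, 0.065], 0], [[0, 0, 0.07], 0], [[0, 0, 0.073], 0], [[0, 0, 0.075], 0], [[0, 0, 0.075], 0]])

```text
time_s: 8.07
tool_pos: [0.59, 0.1417, 0.0824]
tool_rot: [179.9, 0.0, 18.9]
force: [-4.4, -1.1, 9.6]
grip_width: 0.0233
```

Seated: the height matches 37 mm above the pick and there is 10 N of contact. I release and rise.

move_arm(steps=[[[0, 0, 0], 0], [[0, 0, 0], 0], [[0, 0, 0], 0], [[0, 0, 0], 0], [[0, 0, 0], 0], [[0, 0, 0], 0], [[0, 0, -0.02], 0], [[0, 0, -0.05], 0], [[0, 0, -0.08], 0], [[0, 0, -0.08], 0], [[0, 0, -0.08], 0]], hand=-1)

```text
time_s: 9.45
tool_pos: [0.5898, 0.1417, 0.1608]
tool_rot: [180.0, -0.0, 19.0]
force: [-0.4, 0.4, -0.4]
grip_width: 0.0868
```

move_arm(steps=[[[-0.016, 0.011, 0], 0], [[-0.045, 0.031, 0], 0], [[-0.085, 0.058, 0], 0], [[-0.125, 0.085, 0], 0], [[-0.165, 0.113, 0], 0], [[-0.19, 0.13, 0], 0], [[-0.205, 0.14, 0], 0], [[-0.205, 0.14, 0], 0], [[-0.205, 0.14, 0], 0], [[-0.205, 0.14, 0.01], 0], [[-0.205, 0.14, 0.03], 0], [[-0.205, 0.14, 0.06], 0], [[-0.205, 0.14, 0.09], 0], [[-0.205, 0.14, 0.105], 0], [[-0.205, 0.14, 0.115], 0], [[-0.205, 0.14, 0.115], 0], [[-0.205, 0.14, 0.115], 0]])

```text
time_s: 11.58
tool_pos: [0.4423, -0.0573, 0.0463]
tool_rot: [179.9, -0.1, 19.0]
force: [0.4, 0.2, -0.5]
grip_width: 0.087
```

```bash
python3 - <<'E'
from h import *
o=env.get_obs();print(o["tool_pos"],o["force"])
im,d=env.read_camera("side");im2,d2=env.read_camera("top")
P=pts("side",d)
print("wide cap knob",circ(near(P,d,(.588,.139),.1,.115,.03)),"skirt",circ(near(P,d,(.588,.139),.06,.073,.035)))
a=cv2.resize(im[120:360,220:440],None,fx=1.8,fy=1.8);b=cv2.resize(im2[100:340,220:440],None,fx=1.8,fy=1.8)
cv2.imwrite("pics/g2.png",np.hstack([a,b])[...,::-1])
E
```

```text
[ 0.44227673 -0.0573077   0.04630622] [ 0.44359668  0.18159434 -0.48608068]
wide cap knob (array([0.5884, 0.14  ]), 25.1, 74, 0.1067) skirt (array([0.5813, 0.1438]), 54.4, 212, 0.0673)
```

View pics/g2.png

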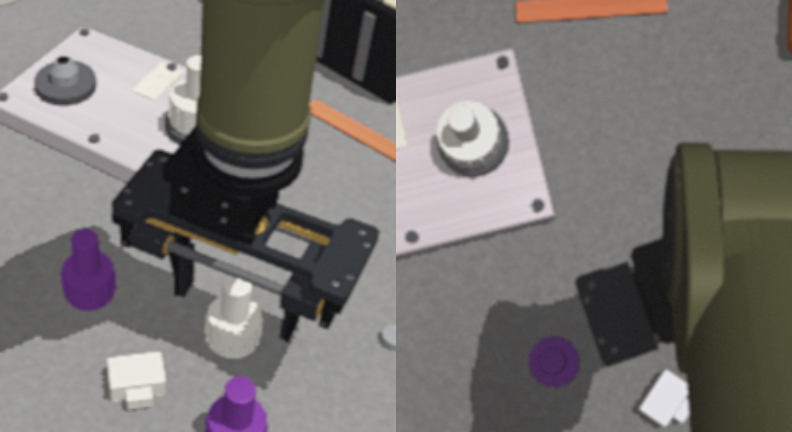

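cap_wide sits level on its spigot: skirt top at 0.067 m, against 0.069 m expected with this camera's -1.6 mm bias. cap_narrow, at crop (233,315), stands between the open fingers. I grip and lift.

move_arm(steps=[[[0, 0, 0], 0], [[0, 0, 0], 0], [[0, 0, 0], 0], [[0, 0, 0], 0], [[0, 0, 0], 0], [[0, 0, 0], 0], [[0, 0, 0], 0], [[0, 0, 0], 0], [[0, 0, -0.02], 0], [[0, 0, -0.05], 0], [[0, 0, -0.09], 0], [[0, 0, -0.11], 0], [[0, 0, -0.11], 0], [[0, 0, -0.11], 0]], hand=1, squeeze=25)

```text
time_s: 13.42
tool_pos: [0.4407, -0.0572, 0.1544]
tool_rot: [-180.0, 0.1, 19.0]
force: [0.1, 1.0, -0.8]
grip_width: 0.0233
```

move_arm(steps=[[[0.012, -0.018, 0], 0], [[0.036, -0.054, 0], 0], [[0.065, -0.098, 0], 0], [[0.094, -0.142, 0], 0], [[0.123, -0.186, 0], 0], [[0.152, -0.23, 0], 0], [[0.178, -0.268, 0], 0], [[0.192, -0.289, 0], 0], [[0.197, -0.296, 0], 0], [[0.197, -0.296, 0], 0], [[0.197, -0.296, 0], 0], [[0.197, -0.296, 0], 0]])

```text
time_s: 14.92
tool_pos: [0.532, 0.2852, 0.1556]
tool_rot: [179.9, -0.0, 18.8]
force: [0.2, 0.5, 0.2]
grip_width: 0.0233
```

```bash
python3 - <<'E'
from h import *
o=env.get_obs();print(o["tool_pos"],o["force"])
im,d=env.read_camera("side")
P=pts("side",d);b=im.min(-1)>90
m=b&(d>0)&(np.hypot(P[...,0]-.53,P[...,1]-.285)<.05)&(P[...,2]>.105)&(P[...,2]<.145)
print(circ(P[m]));print("collar",circ(near(P,d,(.53,.285),.032,.04,.04)))
cv2.imwrite("pics/p2.png",cv2.resize(im[70:220,170:380],None,fx=3,fy=3)[...,::-1])
E
```

```text
[0.53196175 0.28523206 0.15556778] [0.20716709 0.50659483 0.24847003]
(array([0.53  , 0.2827]), 48.8, 532, 0.1307)
collar (array([0.5299, 0.2855]), 70.7, 448, 0.0352)
```

View pics/p2.png

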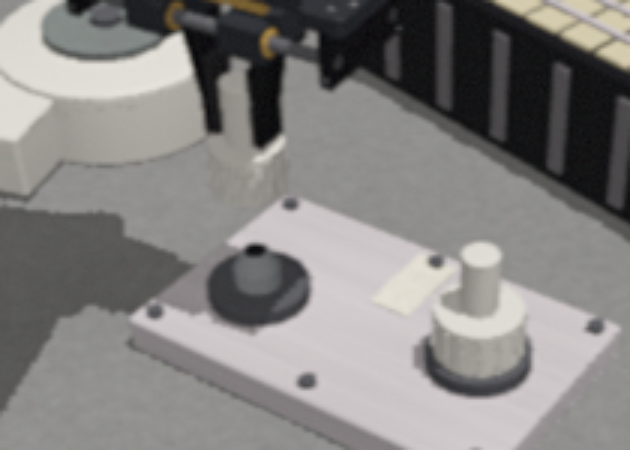

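The cap is over the narrow spigot at crop (258,270), aligned within 3 mm, and cap_wide is seated at (478,330). I lower it.

move_arm(steps=[[[0, 0, 0.01], 0], [[0, 0, 0.025], 0], [[0, 0, 0.04], 0], [[0, 0, 0.048], 0], [[0, 0, 0.055], 0], [[0, 0, 0.06], 0], [[0, 0, 0.065], 0], [[0, 0, 0.07], 0], [[0, 0, 0.073], 0], [[0, 0, 0.075], 0], [[0, 0, 0.075], 0]])

```text
time_s: 16.35
tool_pos: [0.5319, 0.2867, 0.0825]
tool_rot: [179.9, -0.0, 18.9]
force: [-3.2, -2.7, 10.7]
grip_width: 0.0236
```

Seated as the first was. I release, rise and back away.

move_arm(steps=[[[0, 0, 0], 0], [[0, 0, 0], 0], [[0, 0, 0], 0], [[0, 0, 0], 0], [[0, 0, 0], 0], [[0, 0, 0], 0], [[0, 0, -0.02], 0], [[0, 0, -0.05], 0], [[0, 0, -0.09], 0], [[0, 0, -0.12], 0], [[0, 0.04, -0.13], 0], [[0, 0.09, -0.13], 0], [[0, 0.15, -0.13], 0], [[0, 0.21, -0.13], 0], [[0, 0.27, -0.13], 0], [[0, 0.32, -0.13], 0], [[0, 0.34, -0.13], 0], [[0, 0.34, -0.13], 0], [[0, 0.34, -0.13], 0]], hand=-1)

```text
time_s: 18.73
tool_pos: [0.6418, -0.0315, 0.2112]
tool_rot: [-179.9, -0.1, 19.2]
force: [-0.2, 1.5, 0.0]
grip_width: 0.0868
```

```bash
python3 - <<'E'
from h import *
o=env.get_obs();print(o["tool_pos"],o["force"])
im,d=env.read_camera("side");im2,d2=env.read_camera("top")
for n,D in(("side",d),("top",d2)):
    P=pts(n,D)
    for nm,xy in(("wide",(.59,.142)),("narrow",(.5315,.287))):
        k=near(P,D,xy,.1,.12,.03);s=near(P,D,xy,.06,.075,.035)
        if len(k)>5: print(n,nm,"knob",circ(k),"skirt",circ(s) if len(s)>5 else len(s))
a=cv2.resize(im[100:240,210:390],None,fx=2.2,fy=2.2);b=cv2.resize(im2[120:260,130:310],None,fx=2.2,fy=2.2)
cv2.imwrite("pics/f.png",np.hstack([a,b])[...,::-1])
E
```

```text
[ 0.64179394 -0.03153696  0.2111989 ] [-0.19245918  1.50694594  0.04253245]
side wide knob (array([0.5876, 0.1402]), 26.0, 127, 0.1067) skirt (array([0.5889, 0.1395]), 60.2, 450, 0.0671)
side narrow knob (array([0.5299, 0.2853]), 25.9, 110, 0.1064) skirt (array([0.5317, 0.2842]), 50.9, 267, 0.0668)
top wide knob (array([0.5911, 0.1439]), 23.9, 192, 0.1095) skirt (array([0.5908, 0.1435]), 58.2, 683, 0.0694)
top narrow knob (array([0.5328, 0.288 ]), 23.5, 204, 0.109) skirt (array([0.533 , 0.2884]), 48.1, 416, 0.0693)
```

View pics/f.png

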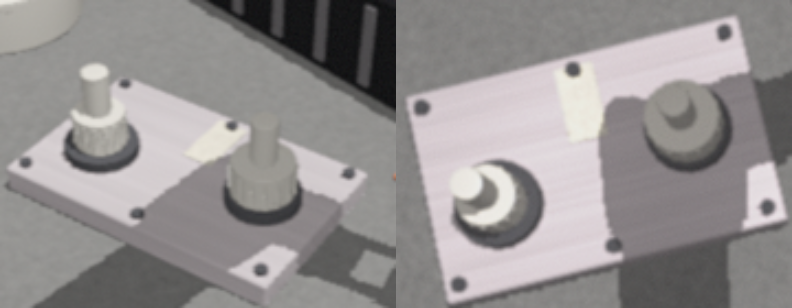

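Both caps are level and centred, with their skirts on the collars: narrow at crop (100,125), wide at (262,170). The gripper is clear.

```bash
python3 -c "
from cell import env
print(env.sign_off())"
```

```text
the job is handed in; nothing more can be done
None
```

Both caps are on their spigots: the 56 mm white cap on the wider one and the 46 mm cap on the narrower one. I pushed each down until it seated, with about 10 N of contact, and released it. The job was handed in at about 19 s on the robot's clock, and `sign_off` gives no verdict.

**Last checks:**
- **Position:** within each camera's own frame, both cap axes are within about 2 mm of the spigot axes.
- **Height:** from the top camera, the skirt tops are at 0.069 m and the knob tops at 0.109 m, which is what full seating on the collars should give.
- **State:** both caps look upright in the last pictures, and the gripper is open and well clear of them. I did not measure tilt or cap speed directly.
- **Disagreement:** the two cameras differ by about 3–4 mm horizontally and 2 mm in height throughout. I used their average for the moves.

The spare, green and purple caps were left alone.

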